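# Seat a label holder behind the shelf lip by feel and hold it home

## Task

Take the label holder out of its stand and push its tongue down behind the front lip of the low grey shelf, label side facing the robot. The sprung pocket it seats in is hidden down in the channel, just left of a stop that you can feel by sliding the holder to the right; there push it straight down against the spring until it is fully home, its overhang resting on the lip. The spring throws it out if you let go, so finish while still holding it pressed home.

Things in the scene. Friction and masses are not known exactly. Their poses are not given: they have to be found in the camera images.
- label_holder: Loose grey plastic label holder, 0.12 kg, upright. Plate 70 wide (y), 12 thick (x -9 to +3), 56 high (z 34 to 90), white label on its front (-x); grip it across the 12. Tongue below: 40 wide, 34 long, 6 thick (x -3 to +3; lowest 8 mm only 4 thick). Backs flush; plate overhangs the tongue 6 in front, 15 at each side. Origin: centre of the tongue's lower end, z up. All mm.
- stand: Fixed aluminium block 36 x 90 mm, 40 mm high, with a slot in which the tongue of the label holder hangs at the start, the plate resting on the block's top. Draw the holder straight up at least 40 mm. Origin: centre of its underside.
- shelf_rail: Fixed low grey steel shelf, 266 mm long (y), 115 deep. Its front edge is a channel open to the top, x -5 to +5, y -108 to +108 mm. Front lip 4 thick, top z 50; back wall 4 thick, top z 56; solid ends 54 high. Parts up to 94 high stand on the board behind, from x 35 on. Origin: on the bench under the channel's middle; +x away from the robot, +y left. Home: tongue's end at z 16 mm.
- channel_left (a point): Point on the ledge at the left in the channel, 80 mm left (+y) of its middle, z 32 mm: a tongue let down here always meets the ledge. Slid to the right (-y) just above it, the tongue comes up against the stop (top z 46 mm, runs on to the right end) exactly over the pocket. The pocket, 46 mm long, ends at the stop; its middle is hidden, y -28 to +28 mm, new every time.
- seat (a joint): Travel (m) of the sprung seat in the bottom of the pocket: 0 free (its top 24 mm above the bench), about 0.008 with the holder fully home. It pushes up with 4 N at 0 and 8 N at 0.008; some 10 to 15 N downward hold the holder firmly home.

How it is judged (in metres and radians):
On the way, in this order (a step that is already met when the one before it is completed fails the run):
1. the label holder is lifted out of its stand in the gripper (height (world z) of label_holder above 0.042 m and contact force between label_holder and the fingers above 1 N), for 0.1 s.
2. its tongue is behind the shelf lip, in the channel (z of label_holder in the frame of shelf_rail below 0.044 m and x of label_holder in the frame of shelf_rail between -0.005 and 0.005 m and y of label_holder in the frame of shelf_rail between -0.1 and 0.1 m), for 0.1 s.
At the end, for the whole second after the job is handed in: The tongue's lower end is less than 18 mm above the bench inside the channel (home is 16 mm), the sprung seat is pressed down more than 6 mm, the holder is upright within 0.12 rad and still, and the fingers still hold it with more than 3 N (value of joint seat above 0.006 m and z of label_holder in the frame of shelf_rail below 0.018 m and x of label_holder in the frame of shelf_rail between -0.005 and 0.005 m and angle between label_holder's own z axis and vertical below 0.12 rad and linear speed of label_holder below 0.02 m/s and contact force between label_holder and the fingers above 3 N); the arm keeps its last pose, push and grip.
It also fails if it takes over 45 s, if anything falls off the work surface, if the arm or the gripper's body presses on something with over 40 N, if the wrist force passes 120 N, or if a joint passes its speed limit or range.

## Robot

A 6-joint arm with a two-finger parallel gripper is mounted at the origin on a cart in front of the work surface, level with it; the furniture and walls round the work are solid. World frame = base frame: x ahead of the robot, y to its left, z up, the work surface at z = 0. Lengths are in m, angles in degrees, forces in N, time in s.
With the tool pointing down it reaches from about 0.25 to 0.725 m from the base axis. Payload 9.7 kg.
Tool frame: the origin (TCP) lies midway between the tips of the shut fingers; the grasp point (between the pads) lies 19 mm behind it; z points along the fingers, y is the line along which they close (so a half turn about z gives the same grasp; the last joint's range is limited). The gripper opens to 85 mm and grips with 20 to 120 N. Pads are 22 mm wide; open, the fingers measure 114 mm over their backs; the gripper's body (76 mm by 85 mm) begins 54 mm behind the grasp point. The pads swing forward as they close: fully open they stand 13 mm farther back than shut.
Start: joints at [70.989, 4.979, 10.078, 95.1, 0, 90], TCP at [0.179, 0.52, 0.231] pointing down, gripper open.
Joint ranges: [-179.16, 179.16], [-48.56, 103.87], [-65.8, 70.77], [-126.05, 130.52], [-82.76, 87.17], [-180, 180]. Speed limits (degrees/s): [127.2, 127.2, 147.25, 180, 180, 180].

## Interface

Orientations are given as [roll, pitch, yaw] about the fixed x, y, z axes, in that order (R = Rz(yaw) Ry(pitch) Rx(roll)).
In Python, from workcell import * gives the robot as it stands.
- The arm moves only by the tool servo_tool, never from a script. Its argument "moves" is a list of rows, each a list of 4 numbers: the shift along the world's x, y, z in shares of 100 cm (1.0 is 100 cm), then the turn about the world's z in a scale on which 1.0 is 2 rad. A call has 1 to 20 rows; each row is the pose to reach, as a shift and turn from the pose commanded when the call began; what a row does not reach only later rows make up. A row lasts 1/12 s, in which the tool goes at most 41.7 mm and 7.16 degrees, less where a joint would pass 70% of its speed; a pose out of reach is approached as far as the arm can. Shift and turn numbers lie between -1 and 1, and a call with a number outside is refused. A call with a gripper value outside its range is refused whole. "claw" is the closure, from 0 (fully open) to 1 (shut), set as the call begins (left out, the last holds). The fingers move at their own pace and stop on an object; "force" is the grip in N (left out, the last holds). Time passes only in rows, so rows that repeat a pose let the fingers close. It gives the time, the measured TCP pose, the force, the opening and the grip force at its end, in the units of the state.
- get_obs(): the state, without advancing time (a new reading comes with each control period).
- camera(name): name is "scene" or "top"; returns the picture (384x512x3 uint8, red, green, blue); there is no depth.
- get_calibration(name): a dict with "fx", "fy", "cx", "cy" (pixels), "rvec" (rotation vector, rad) and "tvec" (3), from world to camera coordinates, as OpenCV has them. Camera axes: x right, y down, z forward; pixel columns grow to the right and rows downward; lengths in m; the calibration is good to about 2 mm. A picture is of the moment at which its call begins. get_calibration takes no time and is no camera call.
- job_done(): hands the job in; it is judged then, once.
The state is a dict: "time": time; "q": joint angles; "qd": joint speeds; "joint_efforts": joint torques, N m; "ee_pos": TCP position; "tcp_rot": TCP orientation; "wrist_force": force on the tool from outside, world axes, zero at the start; "torque": the same for the moment, N m; "opening": finger opening in m; "grasp_force": force on a finger pad.
Only numpy, scipy, OpenCV 4.12 (cv2) and the standard library are available. Lean on these libraries where they do the work, as an engineer would, in place of code of your own. Each camera call takes 0.05 s, during which the arm holds its last target. There are 200 camera calls.

## Working session

There is one attempt and no reset: what is moved stays moved. The work goes in short steps, Python scripts to look and compute and a tool call to move; the robot and the scene stay as the last step left them, time stands still between calls to the robot, and variables do not carry over. Pictures are saved under pics/ and viewed, at most 10 in all, crops included, and the job is handed in when it is done.

Besides the shell and the picture viewer there is one more tool, called after ">>>" as name(argument=value, ...) on one line, values as JSON. servo_tool: Moves the arm, as the interface text tells. Its arguments: {"type":"object","properties":{"moves":{"type":"array","items":{"type":"array","items":{"type":"number"}}},"claw":{"type":"number"},"force":{"type":"number"}},"required":["moves"]}

```bash
mkdir -p pics
python3 - <<'E'
from workcell import *
import cv2
for n in("scene","top"):
    im=camera(n); cv2.imwrite(f"pics/{n}0.png",cv2.cvtColor(im,cv2.COLOR_RGB2BGR)); print(get_calibration(n))
o=get_obs();print(o)
E
```

```text
{'fx': 366.0893997053255, 'fy': 366.0893997053255, 'cx': 256.20764562513534, 'cy': 181.94698108622464, 'rvec': array([ 0.6595682 , -2.69378594,  1.02634525]), 'tvec': array([0.39028227, 0.32929798, 0.61638712])}
{'fx': 359.1987749168573, 'fy': 359.1987749168573, 'cx': 257.2149489930251, 'cy': 184.14629902593896, 'rvec': array([ 2.19009488, -2.16092007,  0.03036662]), 'tvec': array([-0.15735123,  0.50452761,  0.87595685])}
{'time': 0.1, 'q': array([7.09909872e+01, 5.00917186e+00, 1.00381481e+01, 9.50987475e+01,
       8.41927825e-04, 9.00003524e+01]), 'qd': array([ 0.03325886, -0.05907336,  0.14322159,  0.04159054,  0.00244872,
       -0.04286244]), 'joint_efforts': array([-1.11379231e-04, -5.21557188e+01,  4.65655839e+01,  1.60055252e-02,
        2.04140832e-06, -1.12495165e-06]), 'ee_pos': array([0.17907411, 0.51981621, 0.23063465]), 'tcp_rot': array([-1.79930229e+02, -8.41498084e-04,  1.60990634e+02]), 'wrist_force': array([-0.41866973,  1.17089002, -0.06079283]), 'torque': array([ 0.01383115, -0.03014509, -0.00114951]), 'grasp_force': 0.0, 'opening': 0.08548959317199079}
```

View pics/scene0.png

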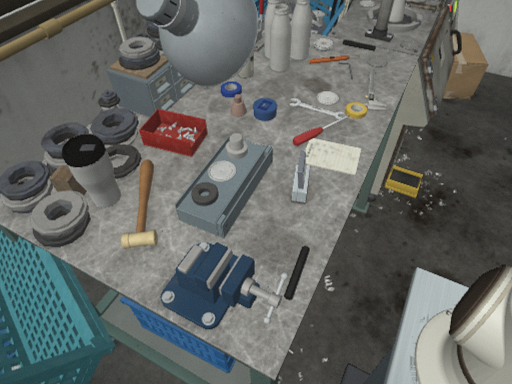

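View pics/top0.png

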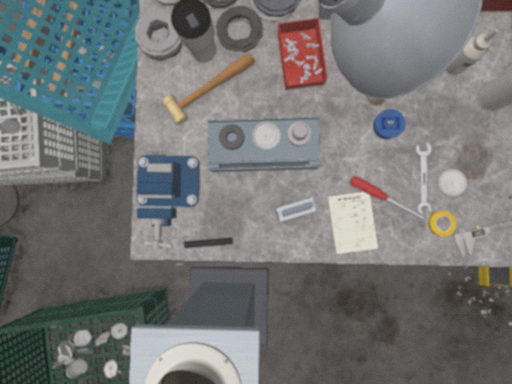

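The label holder in its stand is at about (297,209) in the top view and (301,175) in the scene view. The shelf is at (264,145) in top, and the arm is out of the way. Next I'll enlarge both.

Run:
```python
import cv2
t=cv2.imread("pics/top0.png")[110:230,200:335]; cv2.imwrite("pics/tc.png",cv2.resize(t,None,fx=5.8,fy=5,interpolation=3)if 0 else cv2.resize(t,None,fx=5,fy=5,interpolation=3))
s=cv2.imread("pics/scene0.png")[120:240,170:320]; cv2.imwrite("pics/sc.png",cv2.resize(s,None,fx=5,fy=5,interpolation=3))
```

```text
(no output)
```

View pics/tc.png

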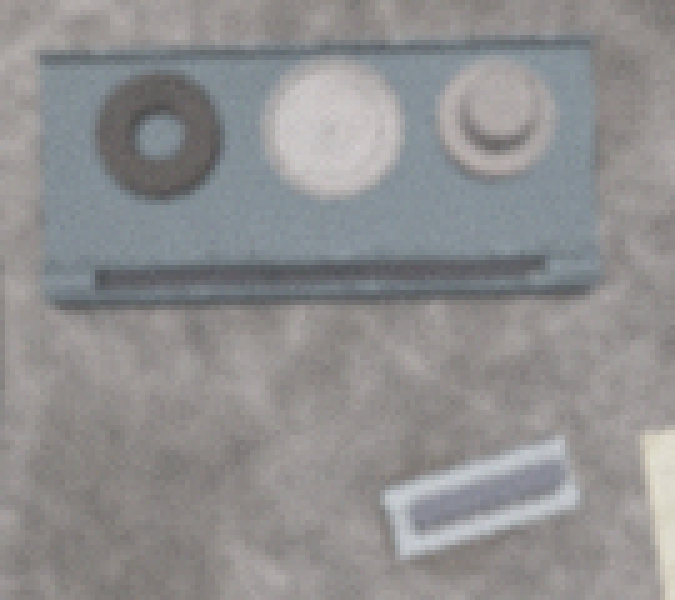

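View pics/sc.png

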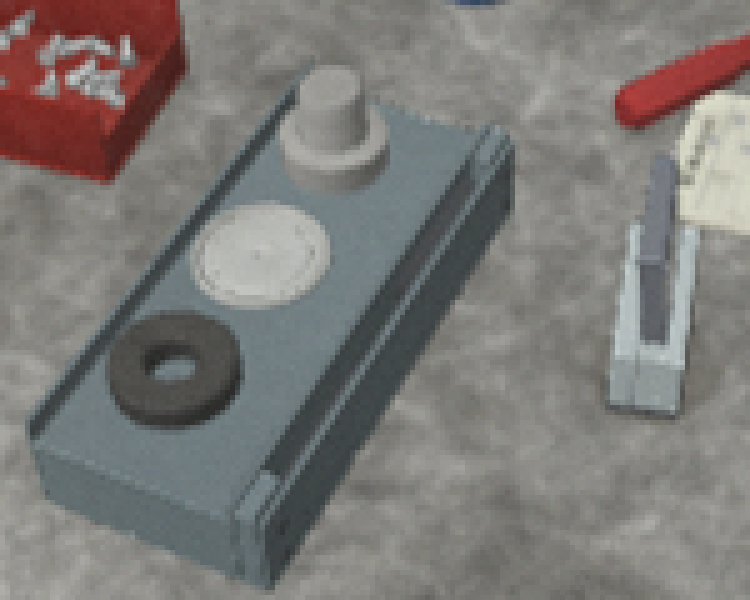

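The top crop shows the stand's top corners at (385,492), (565,437), (580,497) and (403,557). The channel runs as a dark band from (96,279) to (546,265). The scene crop shows the plate almost edge-on, so the label side isn't visible. I'll fit poses and test both facings.

```bash
cat > h.py <<'E'
from workcell import *
import numpy as np,cv2
from scipy.optimize import least_squares
C={n:get_calibration(n) for n in("scene","top")}
def proj(n,P):
    c=C[n];K=np.array([[c['fx'],0,c['cx']],[0,c['fy'],c['cy']],[0,0,1]])
    return cv2.projectPoints(np.asarray(P,float).reshape(-1,1,3),c['rvec'],c['tvec'],K,None)[0].reshape(-1,2)
def W(p,P):
    P=np.asarray(P,float)/1000;c,s=np.cos(p[2]),np.sin(p[2])
    return P@np.array([[c,s,0],[-s,c,0],[0,0,1]])+[p[0],p[1],0]
OFF={"top":(200,110),"scene":(170,120)}
def full(n,uv): return (np.asarray(uv,float)+.5)/5-.5+OFF[n]
def fit(obs,p0):
    f=lambda p:np.concatenate([(proj(n,W(p,P))-full(n,uv)).ravel() for n,P,uv in obs])
    r=least_squares(f,p0,loss="soft_l1");return r.x,f(r.x)
E
cat > fit.py <<'E'
from h import *
np.set_printoptions(precision=4,suppress=True)
st=[("top",[[18,45,40],[18,-45,40],[-18,-45,40],[-18,45,40]],[[385,492],[565,437],[580,497],[403,557]]),
("scene",[[18,45,40],[-18,45,40],[18,45,0],[-18,45,0],[18,-45,40],[-18,-45,40]],[[612,358],[683,366],[607,408],[680,415],[632,228],[700,228]])]
sh=[("top",[[0,108,52],[0,-108,52],[-9,133,54],[-9,-133,54]],[[96,279],[546,265],[45,296],[600,285]]),
("scene",[[-9,133,0],[-9,-133,0],[-9,-133,54],[106,133,0]],[[268,588],[512,215],[513,148],[45,492]])]
ps,r=fit(st,[.44,-.25,.2]);print("stand",ps,np.degrees(ps[2]),r.reshape(-1,2).round(1).tolist())
ph,r=fit(sh,[.53,-.17,0]);print("shelf",ph,np.degrees(ph[2]),r.reshape(-1,2).round(1).tolist())
np.save("p.npy",[ps,ph])
# overlays
def draw(im,n,p,lo,hi,col,R=0):
    x=[[a,b,c] for a in(lo[0],hi[0]) for b in(lo[1],hi[1]) for c in(lo[2],hi[2])]
    u=((proj(n,W(p,x))-OFF[n]+.5)*5-.5)
    for i in range(8):
        for k in(1,2,4):
            if not i&k: cv2.line(im,tuple(int(v) for v in u[i].round()),tuple(int(v) for v in u[i|k].round()),col,1,cv2.LINE_AA)
o=[]
for n,f in(("top","tc"),("scene","sc")):
    im=cv2.imread(f"pics/{f}.png")
    draw(im,n,ps,(-18,-45,0),(18,45,40),(0,255,0))
    draw(im,n,ps,(-9,-35,40),(3,35,96),(0,0,255))
    draw(im,n,ps,(-3,-35,40),(9,35,96),(255,0,0))
    draw(im,n,ph,(-5,-108,50),(5,108,50.1),(0,255,255)); draw(im,n,ph,(-9,-133,0),(106,133,54),(255,255,0))
    o.append(im[:600,:675] if n=="top" else im)
big=np.zeros((600,1425,3),np.uint8);big[:,:675]=o[0];big[:,675:]=o[1]
crop=np.hstack([o[0][400:,330:630],np.zeros((200,10,3),np.uint8)]);
a=cv2.resize(o[0][410:580,360:620],None,fx=1.5,fy=1.5); b=cv2.resize(o[1][130:430,570:740],None,fx=2,fy=2)
c=np.zeros((600,800,3),np.uint8);c[:255,:390]=a;c[:600,460:800]=b;d=cv2.resize(o[1],(450,360));c[240:600,:450]=d;cv2.imwrite("pics/ov.png",c)
E
python3 fit.py
```

```text
stand [ 0.4479 -0.2442  0.3135] 17.964317168679553 [[-1.1, -1.1], [-1.0, -1.2], [0.6, 1.2], [-0.2, 0.4], [-0.2, -0.7], [1.2, -0.4], [-0.2, 0.2], [0.3, 0.7], [-0.3, -2.0], [0.7, -0.3]]
shelf [ 0.5539 -0.1656  0.0287] 1.6427207511755793 [[-0.9, -1.3], [0.2, -0.1], [-1.2, -0.8], [0.3, -0.6], [0.0, 0.8], [1.0, -1.4], [1.3, -3.1], [1.2, 1.7]]
```

View pics/ov.png

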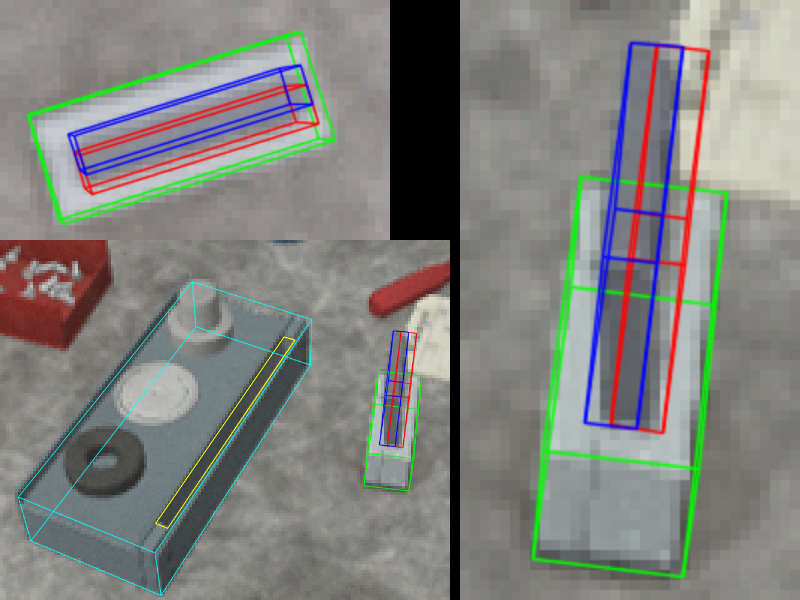

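The overlay fits the stand roughly. The plate lies between the two facings, nearer red (front toward the robot). I'll enlarge the raw views to settle it.

Run:
```python
from h import *
for n in C:
    R=cv2.Rodrigues(C[n]['rvec'])[0];print(n,-R.T@C[n]['tvec'])
s=cv2.imread("pics/scene0.png");t=cv2.imread("pics/top0.png")
a=cv2.resize(s[145:207,286:316],None,fx=9.6,fy=9.6,interpolation=cv2.INTER_NEAREST)
b=cv2.resize(t[194:224,273:319],None,fx=10,fy=10,interpolation=cv2.INTER_NEAREST)
d=cv2.resize(t[158:173,205:251],None,fx=10,fy=10,interpolation=cv2.INTER_NEAREST)
e=cv2.resize(t[155:170,279:325],None,fx=10,fy=10,interpolation=cv2.INTER_NEAREST)
c=np.zeros((600,760,3),np.uint8);c[:a.shape[0],:a.shape[1]]=a;c[:300,300:760]=b;c[300:450,300:]=d;c[450:,300:]=e
cv2.imwrite("pics/z.png",c)
```

```text
scene [0.25929973 0.32516687 0.68390105]
top [ 0.45374444 -0.1791867   0.8992308 ]
```

View pics/z.png

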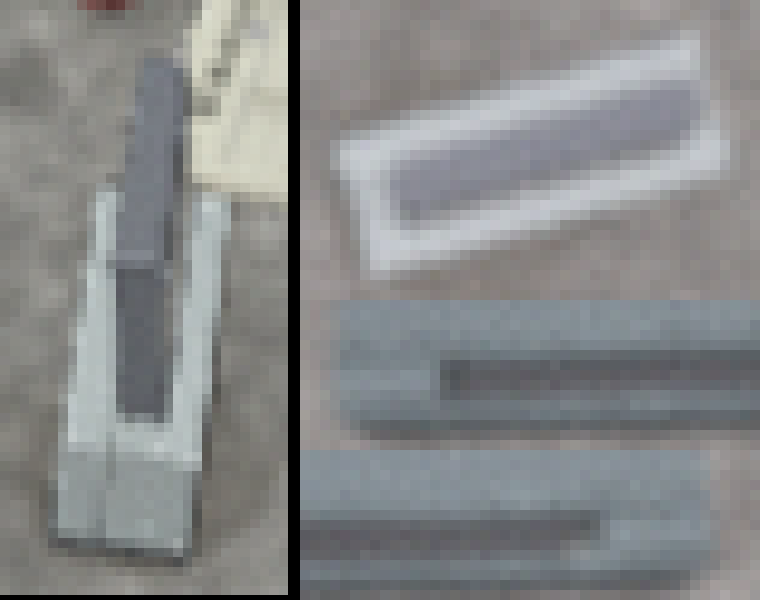

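The yaw is about 16–17° and the label side is still unclear. I'll lift the holder first, then look at it from the label side. First, a refit using the plate itself.

Run:
```python
from h import *
import h
np.set_printoptions(precision=4,suppress=True)
def T(u): return np.asarray(u,float)*[.1,.1]+[273-30-.5,194-.5]
def S(u): return np.asarray(u,float)/9.6+[285.5,144.5]
def fit2(obs,p0):
    f=lambda p:np.concatenate([(proj(n,W(p,P))-uv).ravel() for n,P,uv in obs]);r=least_squares(f,p0);return r.x,np.degrees(r.x[2]),f(r.x).reshape(-1,2).round(1).tolist()
tb=("top",[[18,45,40],[18,-45,40],[-18,-45,40],[-18,45,40]],T([[335,140],[697,30],[730,172],[370,278]]))
sb=("scene",[[18,45,40],[-18,45,40],[18,45,0],[-18,45,0],[18,-45,40],[-18,-45,40]],S([[65,440],[203,464],[52,548],[186,558],[97,190],[232,202]]))
tp=("top",[[-6,35,96],[-6,-35,96],[6,-35,96]],T([[400,225],[702,140],[692,80]]))
sp=("scene",[[6,35,40],[-6,35,40],[6,35,96],[-6,35,96],[6,-35,96],[-6,-35,96]],S([[115,415],[168,420],[112,262],[163,264],[143,55],[185,60]]))
for nm,o in(("block top",[tb]),("block sc",[sb]),("block",[tb,sb]),("plate top",[tp]),("plate sc",[sp]),("plate",[tp,sp])): print(nm,*fit2(o,[.44,-.25,.28]))
# shelf from top only (z panel): channel end corners
D=lambda u:np.asarray(u,float)*.1+[205-30.5,158-30-.5]; E=lambda u:np.asarray(u,float)*.1+[279-30.5,155-45-.5]
o=("top",[[5,108,56],[-5,108,50],[5,-108,56],[-5,-108,50]],np.vstack([D([[440,362],[440,400]]),E([[605,512],[605,548]])]))
print("shelf",*fit2([o],[.55,-.17,.03]))
```

```text
block top [ 0.4469 -0.2441  0.2972] 17.028228768838538 [[-0.5, -0.5], [-0.4, -0.1], [0.7, 0.3], [0.3, 0.3]]
block sc [ 0.4482 -0.2432  0.3136] 17.96870403448924 [[-0.8, 0.4], [0.4, -0.2], [-0.4, 0.0], [0.7, 0.9], [-0.2, -0.9], [0.3, -0.5]]
block [ 0.4476 -0.2437  0.3035] 17.390724285248048 [[-0.7, -0.7], [-0.7, -0.5], [0.5, -0.1], [0.2, 0.1], [-0.7, 0.3], [0.5, -0.2], [-0.3, -0.1], [0.8, 0.9], [0.3, -0.9], [0.8, -0.5]]
plate top [ 0.4475 -0.2426  0.2949] 16.89677827005304 [[0.1, -0.1], [0.2, -0.3], [-0.3, 0.5]]
plate sc [ 0.4507 -0.2424  0.3483] 19.95771685278373 [[-1.0, 0.4], [-1.4, 0.4], [1.0, -0.3], [1.2, 0.0], [-0.4, -0.3], [0.4, -0.4]]
plate [ 0.4492 -0.2424  0.3148] 18.034879539591397 [[0.2, -0.6], [0.1, -1.4], [-0.5, -0.6], [-0.9, 0.5], [-1.3, 0.6], [1.1, -0.2], [1.3, 0.2], [0.7, -0.1], [1.5, -0.1]]
shelf [ 0.552  -0.1663  0.045 ] 2.5799492407131464 [[-0.6, -0.3], [-0.1, 0.3], [0.4, -0.5], [0.3, 0.5]]
```

Careful with the scale: shifts go in shares of 100 cm and turns go in shares of 2 rad. That gives: -76.2 cm / 100 = -0.762, 26.9 cm / 100 = 0.269, -0.94 rad / 2 = -0.47.

>>> servo_tool(moves=[[0.269, -0.762, 0, -0.47], [0.269, -0.762, 0, -0.47], [0.269, -0.762, 0, -0.47], [0.269, -0.762, 0, -0.47], [0.269, -0.762, 0, -0.47], [0.269, -0.762, 0, -0.47], [0.269, -0.762, 0, -0.47], [0.269, -0.762, 0, -0.47], [0.269, -0.762, 0, -0.47], [0.269, -0.762, 0, -0.47], [0.269, -0.762, 0, -0.47], [0.269, -0.762, 0, -0.47], [0.269, -0.762, 0, -0.47], [0.269, -0.762, 0, -0.47], [0.269, -0.762, 0, -0.47], [0.269, -0.762, 0, -0.47], [0.269, -0.762, 0, -0.47], [0.269, -0.762, 0, -0.47], [0.269, -0.762, 0, -0.47], [0.269, -0.762, 0, -0.47]], claw=0)

```text
time: 1.77
ee_pos: [0.4487, -0.2462, 0.2299]
tcp_rot: [-179.9, -0.0, 107.0]
wrist_force: [0.8, 0.7, -0.2]
opening: 0.0858
grasp_force: 0.0
```

To row units: -17.3 cm / 100 = -0.173, -15 cm / 100 = -0.15.

>>> servo_tool(moves=[[0, 0, -0.04, 0], [0, 0, -0.08, 0], [0, 0, -0.12, 0], [0, 0, -0.15, 0], [0, 0, -0.173, 0], [0, 0, -0.173, 0], [0, 0, -0.173, 0], [0, 0, -0.173, 0]])

```text
time: 2.43
ee_pos: [0.4488, -0.2423, 0.0599]
tcp_rot: [179.9, 0.1, 107.1]
wrist_force: [-0.6, 0.6, 1.2]
opening: 0.0854
grasp_force: 0.0
```

>>> servo_tool(moves=[[0, 0, 0, 0], [0, 0, 0, 0], [0, 0, 0, 0], [0, 0, 0, 0], [0, 0, 0, 0], [0, 0, 0, 0], [0, 0, 0, 0], [0, 0, 0, 0], [0, 0, 0, 0], [0, 0, 0, 0], [0, 0, 0, 0], [0, 0, 0, 0]], claw=1, force=70)

```text
time: 3.43
ee_pos: [0.4476, -0.2423, 0.0587]
tcp_rot: [-179.9, 0.0, 107.1]
wrist_force: [-3.4, -0.7, 5.1]
opening: 0.0112
grasp_force: 68.0
```

To row units: 11 cm / 100 = 0.11, 9 cm / 100 = 0.09, -0.26 rad / 2 = -0.13.

>>> servo_tool(moves=[[0, 0, 0.015, 0], [0, 0, 0.03, 0], [0, 0, 0.05, 0], [0, 0, 0.07, 0], [0, 0, 0.09, 0], [0, 0, 0.11, -0.05], [0, 0, 0.11, -0.1], [0, 0, 0.11, -0.13], [0, 0, 0.11, -0.13], [0, 0, 0.11, -0.13], [0, 0, 0.11, -0.13]])

```text
time: 4.35
ee_pos: [0.448, -0.2419, 0.1679]
tcp_rot: [-180.0, -0.0, 92.4]
wrist_force: [0.9, -0.1, -2.4]
opening: 0.0113
grasp_force: 67.9
```

Run:
```python
from h import *
s=cv2.cvtColor(camera("scene"),cv2.COLOR_RGB2BGR);cv2.imwrite("pics/s1.png",s)
o=get_obs();p=o['ee_pos'];print(p,o['tcp_rot'],o['wrist_force'],o['torque'])
u=proj("scene",[p])[0];print(u);x,y=int(u[0]),int(u[1])
cv2.imwrite("pics/s1c.png",cv2.resize(s[y-50:y+50,x-60:x+60],None,fx=6,fy=6,interpolation=3))
```

```text
[ 0.44801875 -0.24189305  0.16788549] [-1.79967853e+02 -2.20620614e-02  9.23411542e+01] [ 0.36970715  0.63023211 -2.373485  ] [-0.04929873 -0.01343991 -0.0131988 ]
[305.52058396 137.14470559]
```

View pics/s1c.png

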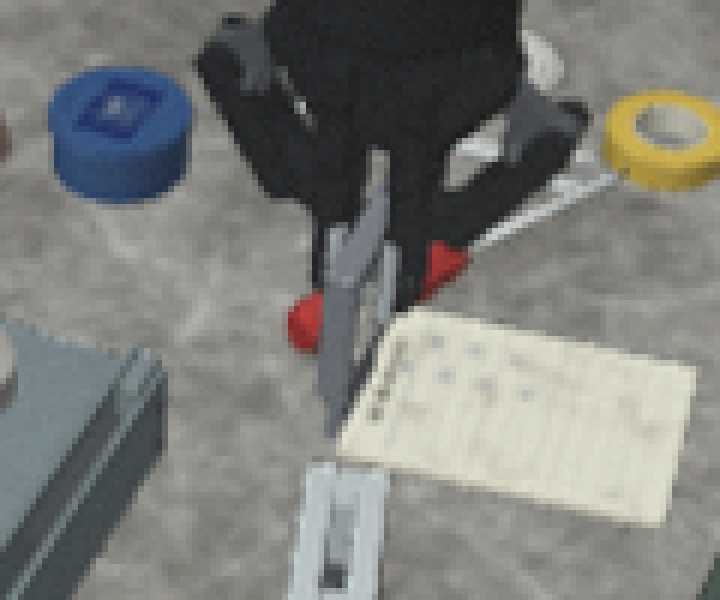

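The label's pale strip is visible on the right, robot-facing side of the plate at about (370,300), so the facing is correct. Next I'll hover above the left ledge.

To row units: 15.6 cm / 100 = 0.156, 9.9 cm / 100 = 0.099.

>>> servo_tool(moves=[[0.03, 0.03, 0, 0], [0.05, 0.065, 0, 0], [0.07, 0.1, 0, 0], [0.09, 0.135, 0, 0], [0.099, 0.156, 0, 0], [0.099, 0.156, -0.02, 0], [0.099, 0.156, -0.04, 0], [0.099, 0.156, -0.05, 0], [0.099, 0.156, -0.05, 0], [0.099, 0.156, -0.05, 0], [0.099, 0.156, -0.05, 0]])

```text
time: 5.32
ee_pos: [0.5475, -0.0864, 0.1194]
tcp_rot: [179.9, 0.0, 92.2]
wrist_force: [-0.3, 0.3, -1.2]
opening: 0.0116
grasp_force: 68.4
```

Run:
```python
from h import *
s=cv2.cvtColor(camera("scene"),cv2.COLOR_RGB2BGR);cv2.imwrite("pics/s2.png",s)
t=cv2.cvtColor(camera("top"),cv2.COLOR_RGB2BGR);cv2.imwrite("pics/t2.png",t)
o=get_obs();p=o['ee_pos'];print(p,o['tcp_rot'],o['wrist_force'],o['torque'])
u=proj("scene",[p-[0,0,.04]])[0];print(u);x,y=int(u[0]),int(u[1])
print("off",x-35,y-35)
a=cv2.resize(s[y-35:y+35,x-35:x+35],(600,600),interpolation=3)
u=proj("top",[p])[0];print(u);x,y=int(u[0]),int(u[1]);b=cv2.resize(t[y-25:y+25,x-25:x+25],(200,200),interpolation=3)
c=np.zeros((600,800,3),np.uint8);c[:,:600]=a;c[:200,600:]=b
cv2.imwrite("pics/s2c.png",c)
```

```text
[ 0.54767131 -0.08641516  0.11962069] [1.79893579e+02 2.10919214e-02 9.22106403e+01] [-0.18846127 -0.08890491 -1.07534084] [0.01596955 0.00607308 0.02185982]
[230.58038053 197.4031132 ]
off 195 162
[226.66306124 162.12678576]
```

View pics/s2c.png

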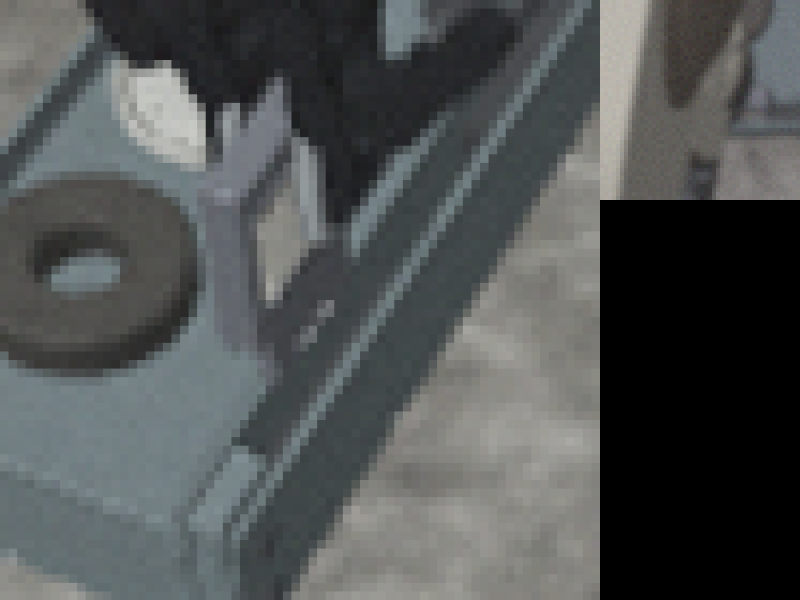

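The label clearly faces the robot. The lip's top line runs through about (410,250), (500,115) and (590,5), and the tongue's near lower corner is at about (272,380). I'll turn these into an x offset relative to the lip.

Run:
```python
from h import *
np.set_printoptions(precision=4,suppress=True)
k=600/70;c=C["scene"];R=cv2.Rodrigues(c['rvec'])[0];o=-R.T@c['tvec']
def ray(u,z):
    u=(np.array(u)+.5)/k-.5+[195,162];d=R.T@np.array([(u[0]-c['cx'])/c['fx'],(u[1]-c['cy'])/c['fy'],1]);return o+d*(z-o[2])/d[2]
P=np.array([ray(u,.05) for u in[(262,478),(300,418),(410,250),(500,115),(590,5)]]);print(P)
m=np.polyfit(P[:,1],P[:,0],1);print("lip line x at y=-.086",np.polyval(m,-.086),"yaw",-np.degrees(np.arctan(m[0])))
g=np.radians(2.2)
t=np.array([.5475+.003,-.0864,0])
for z in(.066,.067):
  for x,y in((-2,20),(2,20),(2,-20),(-2,-20)):
    q=t+[x/1e3*np.cos(g)-y/1e3*np.sin(g),x/1e3*np.sin(g)+y/1e3*np.cos(g),z];print(z,x,y,((proj("scene",[q])[0]-[195,162]+.5)*k-.5).round())
# plate top near corners
for x,y,z in((3,35,90),(-9,35,90),(3,35,34),(-9,35,34),(-9,-35,34)):
    q=t+[x/1e3-y/1e3*np.sin(g),x/1e3*np.sin(g)+y/1e3,.067+z/1e3];print(x,y,z,((proj("scene",[q])[0]-[195,162]+.5)*k-.5).round())
# lip from original tc top image: channel band
```

```text
[[ 0.5441 -0.0535  0.05  ]
 [ 0.5453 -0.0741  0.05  ]
 [ 0.5478 -0.1359  0.05  ]
 [ 0.5497 -0.1901  0.05  ]
 [ 0.5471 -0.2396  0.05  ]]
lip line x at y=-.086 0.5457132257076012 yaw 1.1795260081109389
0.066 -2 20 [272. 397.]
0.066 2 20 [257. 392.]
0.066 2 -20 [333. 280.]
0.066 -2 -20 [347. 285.]
0.067 -2 20 [271. 394.]
0.067 2 20 [257. 389.]
0.067 2 -20 [333. 278.]
0.067 -2 -20 [346. 283.]
3 35 90 [190. 189.]
-9 35 90 [236. 206.]
3 35 34 [212. 345.]
-9 35 34 [256. 361.]
-9 -35 34 [391. 163.]
```

To row units: -1.2 cm / 100 = -0.012, -0.6 cm / 100 = -0.006.

>>> servo_tool(moves=[[0, 0, -0.006, 0], [0, 0, -0.012, 0], [0, 0, -0.012, 0], [0, 0, -0.012, 0], [0, 0, -0.012, 0], [0, 0, -0.012, 0], [0, 0, -0.012, 0], [0, 0, -0.012, 0]])

```text
time: 6.08
ee_pos: [0.5472, -0.086, 0.1065]
tcp_rot: [180.0, 0.0, 92.2]
wrist_force: [-0.2, 0.4, -0.7]
opening: 0.0111
grasp_force: 68.4
```

To row units: 0.3 cm / 100 = 0.003, 0.2 cm / 100 = 0.002.

>>> servo_tool(moves=[[0, 0, -0.001, 0], [0.001, 0, -0.001, 0], [0.002, 0, -0.001, 0], [0.003, 0, -0.001, 0], [0.003, 0, -0.001, 0], [0.003, 0, -0.001, 0]])

```text
time: 6.58
ee_pos: [0.5502, -0.086, 0.1053]
tcp_rot: [-180.0, 0.0, 92.2]
wrist_force: [-0.8, 0.2, -0.5]
opening: 0.011
grasp_force: 68.4
```

To row units: 0.2 cm / 100 = 0.002, 0.1 cm / 100 = 0.001.

>>> servo_tool(moves=[[0.001, 0, 0, 0], [0.002, 0, 0, 0], [0.002, 0, 0, 0], [0.002, 0, 0, 0]])

```text
time: 6.92
ee_pos: [0.5516, -0.086, 0.1052]
tcp_rot: [-179.9, -0.0, 92.2]
wrist_force: [-5.1, 0.6, 0.5]
opening: 0.0108
grasp_force: 68.6
```

The back wall is touched at TCP x ≈ 0.551, so the channel centre is at TCP x ≈ 0.548. I'll back off and go down.

To row units: -1.4 cm / 100 = -0.014, -1.2 cm / 100 = -0.012.

>>> servo_tool(moves=[[-0.002, 0, 0, 0], [-0.004, 0, 0, 0], [-0.004, 0, -0.003, 0], [-0.004, 0, -0.006, 0], [-0.004, 0, -0.009, 0], [-0.004, 0, -0.012, 0], [-0.004, 0, -0.014, 0], [-0.004, 0, -0.014, 0], [-0.004, 0, -0.014, 0]])

```text
time: 7.67
ee_pos: [0.5481, -0.086, 0.0911]
tcp_rot: [-180.0, -0.0, 92.2]
wrist_force: [-0.1, -0.1, -2.2]
opening: 0.0111
grasp_force: 68.5
```

To row units: -4.5 cm / 100 = -0.045, -2.5 cm / 100 = -0.025.

>>> servo_tool(moves=[[0.0002, -0.005, 0, 0], [0.0004, -0.01, 0, 0], [0.0006, -0.015, 0, 0], [0.0008, -0.02, 0, 0], [0.0009, -0.025, 0, 0], [0.0011, -0.03, 0, 0], [0.0013, -0.035, 0, 0], [0.0015, -0.04, 0, 0], [0.0017, -0.045, 0, 0], [0.0017, -0.045, 0, 0], [0.0017, -0.045, 0, 0]])

```text
time: 8.58
ee_pos: [0.5498, -0.1313, 0.0912]
tcp_rot: [-180.0, -0.0, 92.2]
wrist_force: [0.9, -0.1, -1.6]
opening: 0.0109
grasp_force: 68.5
```

To row units: -1 cm / 100 = -0.01, -0.75 cm / 100 = -0.0075.

>>> servo_tool(moves=[[0.0001, -0.0025, 0, 0], [0.0002, -0.005, 0, 0], [0.0003, -0.0075, 0, 0], [0.0004, -0.01, 0, 0]])

```text
time: 8.92
ee_pos: [0.5503, -0.1411, 0.0913]
tcp_rot: [180.0, 0.0, 92.2]
wrist_force: [-0.3, 0.9, -1.9]
opening: 0.0112
grasp_force: 68.5
```

>>> servo_tool(moves=[[0.0001, -0.002, 0, 0], [0.0002, -0.004, 0, 0], [0.0002, -0.006, 0, 0], [0.0003, -0.008, 0, 0]])

```text
time: 9.25
ee_pos: [0.5505, -0.1492, 0.0913]
tcp_rot: [-180.0, -0.0, 92.2]
wrist_force: [-0.1, -0.7, -2.5]
opening: 0.0114
grasp_force: 68.5
```

To row units: -0.8 cm / 100 = -0.008, -0.6 cm / 100 = -0.006.

>>> servo_tool(moves=[[0.0001, -0.002, 0, 0], [0.0002, -0.004, 0, 0], [0.0002, -0.006, 0, 0], [0.0003, -0.008, 0, 0]])

```text
time: 9.58
ee_pos: [0.5508, -0.1572, 0.0913]
tcp_rot: [-180.0, -0.0, 92.2]
wrist_force: [0.8, -0.4, -1.9]
opening: 0.0114
grasp_force: 68.5
```

To row units: -0.8 cm / 100 = -0.008, -0.6 cm / 100 = -0.006.

>>> servo_tool(moves=[[0.0001, -0.002, 0, 0], [0.0002, -0.004, 0, 0], [0.0002, -0.006, 0, 0], [0.0003, -0.008, 0, 0]])

```text
time: 9.92
ee_pos: [0.5511, -0.1648, 0.0913]
tcp_rot: [180.0, -0.1, 92.2]
wrist_force: [2.6, 5.8, -2.3]
opening: 0.0115
grasp_force: 68.7
```

>>> servo_tool(moves=[[0.0001, -0.002, 0, 0], [0.0002, -0.004, 0, 0], [0.0002, -0.006, 0, 0], [0.0003, -0.008, 0, 0]])

```text
time: 10.25
ee_pos: [0.5515, -0.1713, 0.0916]
tcp_rot: [180.0, -0.2, 92.3]
wrist_force: [-0.7, 10.5, 2.2]
opening: 0.0112
grasp_force: 68.9
```

Run:
```python
from h import *
s=cv2.cvtColor(camera("scene"),cv2.COLOR_RGB2BGR);cv2.imwrite("pics/s3.png",s)
o=get_obs();p=o['ee_pos'];print(p,o['tcp_rot'],o['wrist_force'],o['torque'])
x,y=proj("scene",[p-[0,0,.02]])[0].astype(int);print(x,y)
cv2.imwrite("pics/s3c.png",cv2.resize(s[y-40:y+35,x-50:x+50],(800,600),interpolation=3))
```

```text
[ 0.55150036 -0.17169088  0.09158001] [179.97371855  -0.19794213  92.2976549 ] [-0.31171105  8.51484558  2.67300198] [2.24612464 0.20015101 0.07872062]
248 173
```

View pics/s3c.png

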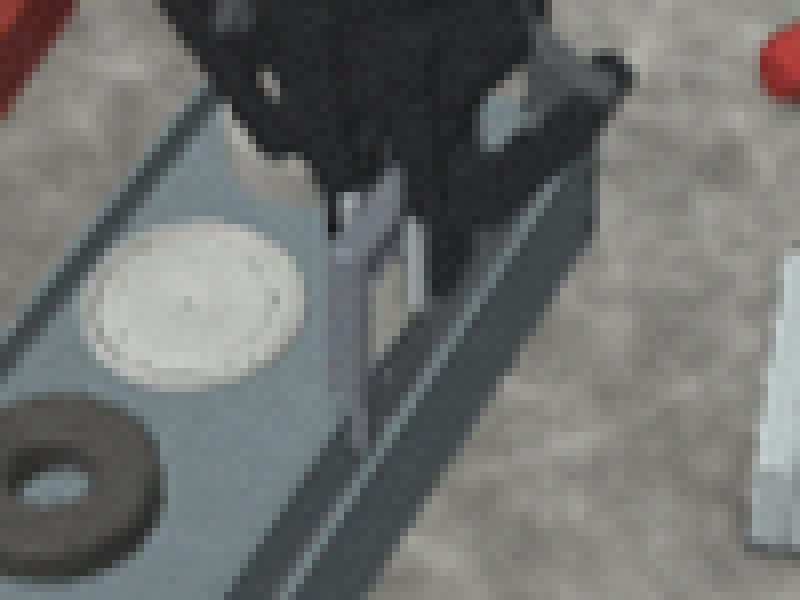

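The slide met the stop at TCP y ≈ -0.164. Past that point the holder pivoted a few degrees in the grip. I'll ease off and enter the pocket, then straighten the holder against its left wall.

To row units: -1 cm / 100 = -0.01, -0.6 cm / 100 = -0.006.

>>> servo_tool(moves=[[-0.0001, 0.002, 0, 0], [-0.0002, 0.0045, 0, 0], [-0.0002, 0.0045, 0, 0], [-0.0002, 0.0045, -0.003, 0], [-0.0002, 0.0045, -0.006, 0], [-0.0002, 0.0045, -0.01, 0], [-0.0002, 0.0045, -0.01, 0], [-0.0002, 0.0045, -0.01, 0]])

```text
time: 10.97
ee_pos: [0.5509, -0.1685, 0.0807]
tcp_rot: [-179.9, -0.0, 92.2]
wrist_force: [0.2, 0.2, -1.9]
opening: 0.011
grasp_force: 68.4
```

To row units: 0.7 cm / 100 = 0.007, -0.15 cm / 100 = -0.0015.

>>> servo_tool(moves=[[0, 0.001, -0.0015, 0], [-0.0001, 0.003, -0.0015, 0], [-0.0002, 0.005, -0.0015, 0], [-0.0002, 0.007, -0.0015, 0], [-0.0002, 0.007, -0.0015, 0]])

```text
time: 11.38
ee_pos: [0.5511, -0.1627, 0.0802]
tcp_rot: [180.0, 0.2, 92.2]
wrist_force: [-1.2, -8.4, -0.3]
opening: 0.011
grasp_force: 68.4
```

To row units: 0.3 cm / 100 = 0.003, 0.15 cm / 100 = 0.0015.

>>> servo_tool(moves=[[-0.0001, 0.0015, 0, 0], [-0.0001, 0.003, 0, 0], [-0.0001, 0.003, 0, 0]])

```text
time: 11.63
ee_pos: [0.5513, -0.16, 0.0805]
tcp_rot: [180.0, 0.2, 92.2]
wrist_force: [-0.4, -8.3, -0.4]
opening: 0.0111
grasp_force: 68.8
```

To row units: 0.25 cm / 100 = 0.0025, 0.15 cm / 100 = 0.0015.

>>> servo_tool(moves=[[-0.0001, 0.0015, 0, 0], [-0.0001, 0.0025, 0, 0], [-0.0001, 0.0025, 0, 0]])

```text
time: 11.88
ee_pos: [0.5512, -0.1576, 0.0807]
tcp_rot: [179.9, 0.2, 92.2]
wrist_force: [-0.3, -8.6, 0.4]
opening: 0.0113
grasp_force: 69.2
```

To row units: -0.9 cm / 100 = -0.009, -0.6 cm / 100 = -0.006.

>>> servo_tool(moves=[[0, -0.002, 0, 0], [0, -0.004, 0, 0], [0, -0.004, -0.003, 0], [0, -0.004, -0.006, 0], [0, -0.004, -0.009, 0], [0, -0.004, -0.009, 0], [0, -0.004, -0.009, 0]], force=45)

```text
time: 12.47
ee_pos: [0.5511, -0.1599, 0.0711]
tcp_rot: [180.0, 0.0, 92.2]
wrist_force: [-0.7, -0.3, 5.7]
opening: 0.0111
grasp_force: 69.7
```

>>> servo_tool(moves=[[0, 0, -0.001, 0], [0, 0, -0.002, 0], [0, 0, -0.003, 0], [0, 0, -0.004, 0], [0, 0, -0.004, 0], [0, 0, -0.004, 0]])

```text
time: 12.97
ee_pos: [0.5512, -0.1599, 0.0688]
tcp_rot: [179.9, 0.0, 92.2]
wrist_force: [-4.9, 1.1, 15.1]
opening: 0.011
grasp_force: 71.3
```

To row units: -0.2 cm / 100 = -0.002, -0.1 cm / 100 = -0.001.

>>> servo_tool(moves=[[0, 0, -0.001, 0], [0, 0, -0.002, 0], [0, 0, -0.002, 0], [0, 0, -0.002, 0]])

```text
time: 13.3
ee_pos: [0.5514, -0.1599, 0.0687]
tcp_rot: [179.8, 0.1, 92.2]
wrist_force: [-8.4, 4.2, 28.8]
opening: 0.0113
grasp_force: 73.2
```

Run:
```python
from h import *
s=cv2.cvtColor(camera("scene"),cv2.COLOR_RGB2BGR);cv2.imwrite("pics/s4.png",s)
o=get_obs();p=o['ee_pos'];print(p,o['wrist_force'],o['torque'])
x,y=proj("scene",[p-[0,0,.02]])[0].astype(int);print(x,y)
cv2.imwrite("pics/s4c.png",cv2.resize(s[y-30:y+30,x-40:x+40],(800,600),interpolation=3))
```

```text
[ 0.55134698 -0.15990704  0.06869642] [-8.82735935  2.84088343 29.01642748] [ 0.47845314  2.32361616 -0.01445437]
246 183
```

View pics/s4c.png

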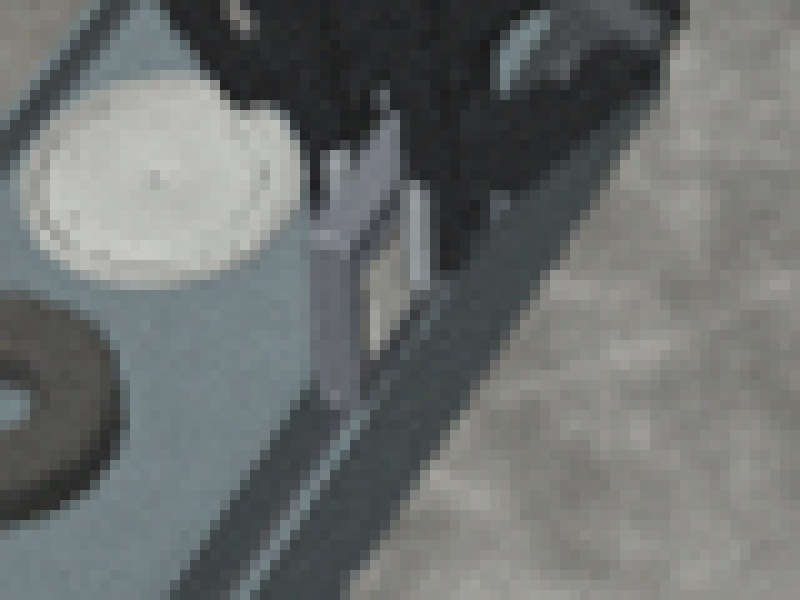

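The picture shows the plate resting on the lip at about (345,400). TCP z stays at 0.0687 as the force rises from 15 to 29 N, so this is the hard stop (tongue end ≈ 16 mm). I'll ease to a moderate push, let it settle and hand in.

To row units: 0.12 cm / 100 = 0.0012.

>>> servo_tool(moves=[[0, 0, 0.0012, 0], [0, 0, 0.0012, 0], [0, 0, 0.0012, 0], [0, 0, 0.0012, 0], [0, 0, 0.0012, 0], [0, 0, 0.0012, 0]])

```text
time: 13.85
ee_pos: [0.5513, -0.1599, 0.0688]
tcp_rot: [179.9, 0.0, 92.2]
wrist_force: [-5.9, 1.7, 21.5]
opening: 0.0113
grasp_force: 71.9
```

```bash
python3 -c "
from workcell import *
print(job_done())"
```

```text
the job is handed in; nothing more can be done
None
```

I handed the job in at about 14 s with the label holder pressed home against its hard stop, label facing the robot, under about 21 N of downward push and 72 N of grip; the judge's result was not shown.

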